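Lock the carton guide rail with the T-wrench

ROBOT

A 6-joint arm with a two-finger parallel gripper is mounted at the origin on the work surface. World frame = base frame: x ahead of the robot, y to its left, z up, the work surface at z = 0. Lengths are in m, angles in rad, forces in N, time in s.
With the tool pointing down it reaches from about 0.35 to 0.925 m from the base axis. Payload 6.4 kg.
Tool frame: the origin (TCP) lies midway between the tips of the shut fingers; the grasp point (between the pads) lies 19 mm behind it; z points along the fingers, x is the direction in which the jaws open and shut, and the axes are right-handed (so a half turn about z gives the same grasp; the last joint's range is limited). The gripper opens to 85 mm and grips with 20 to 120 N. Pads are 22 mm wide; open, the fingers measure 114 mm over their backs; the gripper's body (76 mm by 85 mm) begins 54 mm behind the grasp point. The pads swing forward as they close: fully open they stand 13 mm farther back than shut.
Start: joints at [-1.318, 0.245, 1.558, -0, 1.339, -0.174], TCP at [0.269, -0.592, 0.231] pointing down, gripper open.
Joint ranges: [-3.13, 3.13], [-1.02, 2.26], [0.13, 2.54], [-0.95, 4.09], [0.21, 2.88], [-2.74, 2.74]. Speed limits (rad/s): [2.57, 2.57, 3.14, 3.14, 3.14, 3.14].

INTERFACE

Orientations are given as a unit quaternion [w, x, y, z].
In Python, from station import manip gives the robot as it stands.
- The arm moves only by the shell command python3 -m inch 'ROWS' [FORCE]. ROWS is JSON, a list of rows, each a list of 7 numbers: the shift along the tool's x, y, z each as a share of 75 cm, from -1 to 1, then the turn, a rotation vector about the tool's x, y, z each as a share of 90 degrees, from -1 to 1, then the closure, from -1 (fully open) to 1 (shut), so that 0 is half open. A call has 1 to 5 rows; each row is the pose to reach, as a shift and turn from the pose commanded when the call began, along the tool's axes at that moment; what a row does not reach only later rows make up. A row lasts 1/8 s, in which the tool goes at most 62.5 mm and 10.7 degrees, less where a joint would pass 70% of its speed; a pose out of reach is approached as far as the arm can. A call with a number of a shift or a turn outside -1 to 1 is refused whole. A call with a gripper value outside its range is refused whole. The fingers move at their own pace and stop on an object; FORCE is the grip in N (left out, the last holds). Time passes only in rows, so rows that repeat a pose let the fingers close. It gives the time, the measured TCP pose, the force and the opening at its end, in the units of the state.
- manip.get_state(): the state, without advancing time (a new reading comes with each control period).
- manip.read_camera(name): name is "scene" or "top"; returns (picture, depth): 420x560x3 uint8, red, green, blue; 420x560 float32, m along the optical axis (not along the pixel's ray), 0 where there is no reading.
- manip.get_calibration(name): a dict with "camera_matrix" (3x3 intrinsics, pixels), "R" (3x3) and "t" (3): a world point X has camera coordinates R X + t. Camera axes: x right, y down, z forward; pixel columns grow to the right and rows downward; lengths in m; the calibration is good to about 2 mm. A picture is of the moment at which its call begins. get_calibration takes no time and is no camera call.
- manip.finish_job(): hands the job in, once; it reports no verdict.
The state is a dict: "time": time; "qpos": joint angles; "qd": joint speeds; "tau": joint torques, N m; "tool_pos": TCP position; "ee_rot": TCP orientation; "wrist_force": force on the tool from outside, world axes, zero at the start; "moment": the same for the moment, N m; "grip_width": finger opening in m.
Only numpy, scipy, OpenCV 4.12 (cv2) and the standard library are available. Lean on these libraries where they do the work, as an engineer would, in place of code of your own. Each camera call takes 0.05 s, during which the arm holds its last target. There are 200 camera calls.

TASK

Lock the guide rail of the carton jig: take the green-handled T-wrench out of the tool rack, seat it fully in the steel collar over the yellow fin, and turn it clockwise (seen from above) until the fin comes to its stop at the red marks. Leave the wrench standing in the collar and leave the orange wrench in the rack.

Things in the scene. Friction and masses are not known exactly. Their poses are not given: they have to be found in the camera images.
- green_wrench: Green T-wrench, 0.20 kg, upright in a rack hole. Origin: centre of its bottom end, 10 mm above the table in the rack; z up. Handle bar along x, 90 x 18 x 26 mm (high), centre 115 mm up on the axis. Shaft 12 mm thick; drum 29 mm thick from 59 down to 14 mm, then two prongs (16 mm along x, 5 thick) at y = +-10 mm; 15 mm slot between, along x like the bar. A half turn changes nothing.
- orange_wrench: Bystander, stays in its hole: T-wrench of the same shape and size, but orange, with a plain end. Origin and axes as the green one's. Rack: black block 75 x 260 x 55 mm high (lift 50 mm to clear it, 140 mm to clear this handle, whose top is 138 mm above the table), two holes 33 mm wide, 45 deep, 120 mm apart along its length; either wrench may be in either. Bars lie nearly along the row.
- seat (a point): Centre of the steel collar's floor, 10 mm above the table on the aluminium jig plate; the green wrench's bottom end rests here. Bore 34 mm up to 45 mm above this floor, flaring to a 58 mm mouth at 62 mm (66 mm outside). z up; x points to the guide rail, a steel bar 72 mm off, along y, top 48 mm above the table. A black mark on the plate at -x, red marks 55 degrees clockwise of -x and +x.
- lock (a joint): Turn (rad, growing clockwise from above) of the yellow fin on the collar's floor: 24 x 6 x 10 mm high. 0: along seat's x, at the black mark; hard stop 0.96 at the red marks. Starts at 0 to 0.12; takes 0.12 N m, stays where left. The slot passes over the fin with the bar parallel to it within 15 degrees; the wrench then turns idle by up to about 27 degrees before pushing the fin.
Mind the look-alikes: they are no part of the job. What is shaped like the green_wrench but blue or pink is not meant.

How it is judged:
By the outcome, as a careful person would: the job done as asked, in the order asked, and still so for the second after the job is handed in, with the robot touching nothing.
It also fails if it takes over 51 s, if anything falls off the work surface, if the arm or the gripper's body presses on something with over 40 N, if the wrist force passes 120 N, or if a joint passes its speed limit or range.

## Working session

There is one attempt and no reset: what is moved stays moved. The work goes in short steps, Python scripts to look and compute and a shell command to move; the robot and the scene stay as the last step left them, time stands still between calls to the robot, and variables do not carry over. Pictures are saved under pics/ and viewed, about 8 in all and at most 12, crops included, and the job is handed in when it is done.

```bash
ls; mkdir -p pics
python3 - <<'E'
from station import manip
import cv2,numpy as np
s=manip.get_state(); print(s)
for n in("scene","top"):
    p,d=manip.read_camera(n); np.savez(f"{n}0.npz",p=p,d=d); cv2.imwrite(f"pics/{n}0.png",p[:,:,::-1]); c=manip.get_calibration(n); print(n,c, "cam pos",-c["R"].T@c["t"])
E
```

```text
pics
{'time': 0.0, 'qpos': array([-1.31813482e+00,  2.45839806e-01,  1.55903601e+00,  7.91885901e-06,
        1.33870629e+00, -1.74094805e-01]), 'qd': array([-0.00066227, -0.00173451,  0.0004245 ,  0.00096682, -0.00163726,
       -0.00075689]), 'tau': array([ 3.76183307e-04, -4.29497337e+01, -3.26132441e+01, -9.33262299e-05,
        5.20114598e-03,  5.60018677e-06]), 'tool_pos': array([ 0.26891387, -0.59113908,  0.23015205]), 'ee_rot': array([-6.78039015e-04,  8.40808285e-01, -5.41332096e-01, -7.27842926e-04]), 'wrist_force': array([0.01191176, 0.78872581, 0.3306076 ]), 'moment': array([ 0.00763238, -0.00475302,  0.05516215]), 'grip_width': 0.08532877661525556}
scene {'camera_matrix': array([[492.12117547,   0.        , 277.52813444],
       [  0.        , 492.12117547, 212.41945402],
       [  0.        ,   0.        ,   1.        ]]), 'R': array([[-0.87060359,  0.49182154, -0.01268723],
       [ 0.36663546,  0.63137649, -0.68333167],
       [-0.32806682, -0.59956259, -0.72999785]]), 't': array([ 0.4263244 , -0.12967226,  1.00738112])} cam pos [0.74919032 0.47618453 0.65218576]
top {'camera_matrix': array([[401.9482084 ,   0.        , 280.59377842],
       [  0.        , 401.9482084 , 215.63783729],
       [  0.        ,   0.        ,   1.        ]]), 'R': array([[ 0.01806026, -0.99976166,  0.01226597],
       [-0.99514568, -0.01916118, -0.09652944],
       [ 0.09674146, -0.01046308, -0.99525455]]), 't': array([-0.07255699,  0.47837058,  0.72851417])} cam pos [ 0.40688128 -0.05575105  0.77212387]
```

View pics/scene0.png

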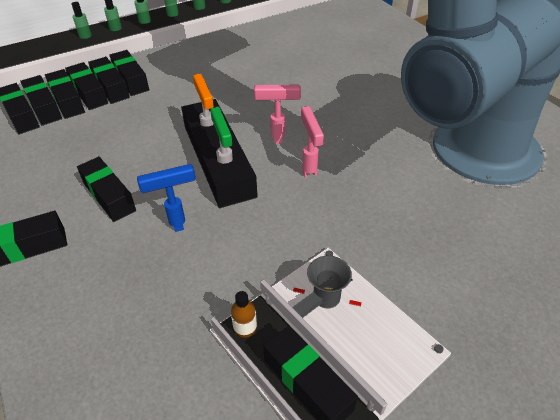

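View pics/top0.png

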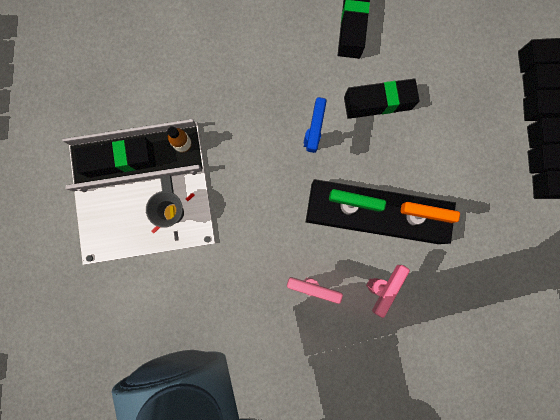

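The scene view shows the collar at (328,275), red marks at (299,290) and (355,303), the green wrench at (222,127) in the near hole and the orange one at (204,90). The top view shows the green bar at (357,200), the orange bar at (430,213), the collar at (165,209), the black mark at (176,236) and the red marks at (190,197) and (155,229). The rail runs (68,187)–(200,170). The blue and pink wrenches are decoys.

```bash
cat > h.py <<'E'
import numpy as np,cv2
from station import manip
def rays(n,uv,z):
    c=manip.get_calibration(n);R,t=c["R"],c["t"];C=-R.T@t
    uv=np.atleast_2d(uv).astype(float)
    d=np.c_[uv,np.ones(len(uv))]@np.linalg.inv(c["camera_matrix"]).T@R
    return C+d*((z-C[2])/d[:,2])[:,None]
def cloud(n,d):
    c=manip.get_calibration(n);h,w=d.shape;u,v=np.meshgrid(np.arange(w),np.arange(h))
    q=np.stack([u,v,np.ones_like(u)],-1)@np.linalg.inv(c["camera_matrix"]).T*d[...,None]
    return (q-c["t"])@c["R"]
def proj(n,X):
    c=manip.get_calibration(n);q=np.atleast_2d(X)@c["R"].T+c["t"];q=q@c["camera_matrix"].T;return q[:,:2]/q[:,2:]
def hsv(p): return cv2.cvtColor(p,cv2.COLOR_RGB2HSV)
def rect(xy):
    (c,s,a)=cv2.minAreaRect((np.asarray(xy)[:,:2]*1000).astype(np.float32));b=cv2.boxPoints((c,s,a))
    e=max((b[1]-b[0],b[2]-b[1]),key=np.linalg.norm);return np.round(c,1),np.round(s,1),round(np.degrees(np.arctan2(e[1],e[0]))%180,1)
E
python3 - <<'E'
from h import *
P={n:np.load(n+"0.npz") for n in("top","scene")}
def comp(m):
    k,l,s,c=cv2.connectedComponentsWithStats(m.astype(np.uint8));return [(l==i,s[i]) for i in range(1,k) if s[i,4]>15]
for n in P:
    p,d=P[n]["p"],P[n]["d"];H=hsv(p);X=cloud(n,d);z=X[...,2]
    for name,lo,hi in(("green",50,75),("orange",8,16)):
        for m,s in comp((H[...,0]>=lo)&(H[...,0]<=hi)&(H[...,1]>150)&(H[...,2]>80)):
            if s[4]<150: continue
            zz=z[m&(d>0)]
            print(n,name,s[:4],"z pct",np.round(np.percentile(zz,[5,50,95]),3) if len(zz) else None)
            mt=m&(d>0)&(abs(z-.138)<.006)
            if mt.sum()>50:
                vv,uu=np.nonzero(mt);print("   top",mt.sum(),rect(rays(n,np.c_[uu,vv],.138)), rect(X[mt]))
    # marks
    red=((H[...,0]<5)|(H[...,0]>175))&(H[...,1]>180)
    for m,s in comp(red):
        vv,uu=np.nonzero(m);print(n,"red",s, np.round(rays(n,[[uu.mean(),vv.mean()]],.010),4), np.round(X[m].mean(0),4))
    yel=(H[...,0]>=20)&(H[...,0]<=32)&(H[...,1]>120)
    for m,s in comp(yel):
        vv,uu=np.nonzero(m);print(n,"yel",s, rect(rays(n,np.c_[uu,vv],.020)))
p,d=P["top"]["p"],P["top"]["d"];X=cloud("top",d)
# collar rim / plate / rail /bottle heights
for nm,(a,b,c,e) in dict(collar=(140,190,185,232),plate=(90,130,210,245),rail=(80,190,165,190),bottle=(165,192,122,155)).items():
    z=X[c:e,a:b,2];print(nm,np.round(np.percentile(z,[1,5,50,95,99]),3))
cv2.imwrite("pics/crop.png",cv2.resize(p[110:270,60:230,::-1],None,fx=4.4,fy=3.7*1.18,interpolation=cv2.INTER_CUBIC)[:600])
q=P["scene"]["p"][240:330,240:390,::-1]
E
```

```text
top green [342   0  28  18] z pct [0.042 0.046 0.047]
top green [384  81  16  25] z pct [0.044 0.046 0.048]
top green [112 140  15  27] z pct [0.054 0.056 0.058]
top green [329 189  57  22] z pct [0.127 0.137 0.139]
   top 599 (array([ 496.9, -184.5]), array([89. , 17.7]), np.float32(78.7)) (array([ 497.4, -185.1]), array([89. , 17.5]), np.float32(78.4))
top orange [400 202  60  21] z pct [0.121 0.137 0.139]
   top 622 (array([ 479.8, -302.8]), array([89.2, 18.2]), np.float32(80.3)) (array([ 480.4, -303.7]), array([89.1, 18.2]), np.float32(80.5))
top red [186 194   8   7  27] [[0.5135 0.1109 0.01  ]] [0.5134 0.1107 0.0109]
top yel [169 206   6  13  58] (array([483.3, 140.5]), array([23. ,  8.9]), np.float32(8.2))
scene green [48 69 45 18] z pct [0.045 0.048 0.05 ]
scene green [211 107  21  40] z pct [0.121 0.138 0.14 ]
   top 333 (array([ 498.8, -182. ]), array([94.9, 17.7]), np.float32(79.0)) (array([ 498.1, -184.5]), array([90., 18.]), np.float32(78.9))
scene green [ 85 166  28  33] z pct [0.022 0.047 0.049]
scene green [  0 222  25  41] z pct [0.007 0.045 0.049]
scene green [282 345  38  48] z pct [0.024 0.057 0.059]
scene orange [193  74  21  35] z pct [0.119 0.138 0.14 ]
   top 270 (array([ 481.7, -300.1]), array([97.1, 18.6]), np.float32(79.8)) (array([ 480.9, -301.4]), array([90.3, 18.3]), np.float32(80.3))
scene orange [232 301  23  23] z pct [0.056 0.068 0.076]
scene red [293 288  12   5  32] [[0.5136 0.1093 0.01  ]] [0.5143 0.1103 0.0117]
scene red [350 300  11   6  36] [[0.4511 0.1717 0.01  ]] [0.4519 0.1724 0.0117]
collar [0.007 0.008 0.012 0.072 0.073]
plate [0.007 0.008 0.01  0.012 0.014]
rail [0.007 0.008 0.025 0.055 0.057]
bottle [0.008 0.009 0.036 0.095 0.096]
```

Run:
```python
import cv2,numpy as np
a=np.load("top0.npz")["p"][160:250,110:230,::-1];b=np.load("scene0.npz")["p"][240:315,280:380,::-1]
a=cv2.resize(a,(800-400,300),interpolation=cv2.INTER_CUBIC);b=cv2.resize(b,(400,300),interpolation=cv2.INTER_CUBIC)
cv2.imwrite("pics/crop2.png",np.hstack([a,b]))
```

```text
(no output)
```

View pics/crop2.png

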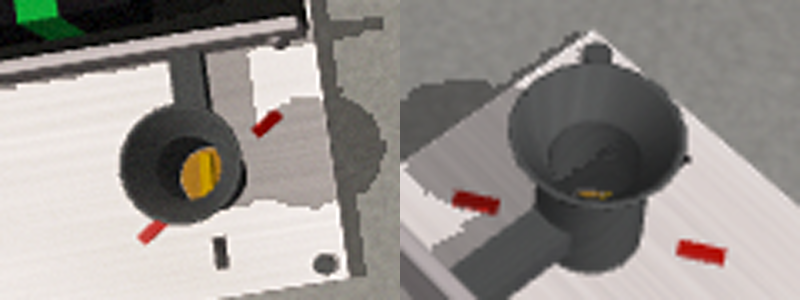

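The crop shows the fin inside the collar at about (172,212) in the top image, nearly along the line from the black mark to the rail. Both red marks flank the collar. Next I fit the rim centre and work out the first move.

```bash
cat >> h.py <<'E'
from scipy.spatial.transform import Rotation as Ro
def go(target,bar=None,yaw=None):
    s=manip.get_state();w,x,y,z=s["ee_rot"];R=Ro.from_quat([x,y,z,w]);M=R.as_matrix()
    cy=np.degrees(np.arctan2(M[1,0],M[0,0]))
    sh=M.T@(np.array(target)-s["tool_pos"])/.75
    print("t",round(s["time"],2),"pos",np.round(s["tool_pos"],4),"yaw",round(cy,2),"tilt",np.round(M[:2,2],4),"q",np.round(s["qpos"],2),"F",np.round(s["wrist_force"],1),"M",np.round(s["moment"],2),"w",round(s["grip_width"],4))
    out=np.round(sh,4).tolist()
    if yaw is not None:
        Rt=Ro.from_euler("z",yaw,degrees=True)*Ro.from_quat([1,0,0,0])
        out+=np.round((R.inv()*Rt).as_rotvec()/(np.pi/2),4).tolist()
    print("row",out)
E
python3 - <<'E'
from h import *
from scipy.optimize import least_squares
for n in("top","scene"):
    d=np.load(n+"0.npz")["d"];X=cloud(n,d)
    m=(abs(X[...,2]-.0715)<.003)&(np.hypot(X[...,0]-.4825,X[...,1]-.141)<.045)
    q=X[m][:,:2]; vv,uu=np.nonzero(m); r=rays(n,np.c_[uu,vv],.072)[:,:2].astype(np.float32)
    f=least_squares(lambda a:np.hypot(*(q-a[:2]).T)-a[2],[.48,.14,.031],loss="soft_l1",f_scale=.002).x
    print(n,m.sum(),"circle",f,"enclosing",cv2.minEnclosingCircle(q.astype(np.float32)),cv2.minEnclosingCircle(r))
    p=np.load(n+"0.npz")["p"];H=hsv(p)
    # black mark on plate
    mk=(p.max(2)<70)&(abs(X[...,2]-.011)<.004)&(abs(np.hypot(X[...,0]-.4825,X[...,1]-.141)-.044)<.014)
    k,l,s,c=cv2.connectedComponentsWithStats(mk.astype(np.uint8))
    print([(s[i,4],np.round(rays(n,[c[i]],.01)[0,:2],4)) for i in range(1,k) if 8<s[i,4]<80])
    # rail
    ra=(abs(X[...,2]-.048)<.003)&(X[...,1]>.05)&(X[...,1]<.35)&(X[...,0]>.5)&(X[...,0]<.6)
    print("rail",rect(X[ra]))
go([.4975,-.1845,.22],yaw=-11.3)
E
```

```text
top 325 circle [0.48318318 0.1410942  0.02960143] enclosing ((0.483349084854126, 0.14120489358901978), 0.03252904489636421) ((0.48301205039024353, 0.1413136124610901), 0.032337430864572525)
[(np.int32(17), array([0.4407, 0.1333]))]
rail (array([557.4, 207.3]), array([233.7, 101.2]), np.float32(84.1))
scene 437 circle [0.48384543 0.14212472 0.02947395] enclosing ((0.48349595069885254, 0.1408824771642685), 0.033449698239564896) ((0.4829561710357666, 0.1408878117799759), 0.032555337995290756)
[]
rail (array([549.6, 208. ]), array([234.8,  84.4]), np.float32(83.5))
t 0.1 pos [ 0.269  -0.5912  0.2303] yaw -65.55 tilt [-0.0004  0.0018] q [-1.32  0.25  1.56  0.    1.34 -0.17] F [ 0.8 -0.6 -0.2] M [0.04 0.02 0.01] w 0.0854
row [-0.3674, -0.5018, 0.0145, -0.0007, 0.0009, -0.6028]
```

```bash
python3 -m inch '[[-0.367,-0.502,0.0145,0,0,-0.603,-1],[-0.367,-0.502,0.0145,0,0,-0.603,-1],[-0.367,-0.502,0.0145,0,0,-0.603,-1],[-0.367,-0.502,0.0145,0,0,-0.603,-1],[-0.367,-0.502,0.0145,0,0,-0.603,-1]]'; python3 -c "
from h import *
go([.4975,-.1845,.22],yaw=-11.3)"
```

```text
time: 0.72
tool_pos: [0.4228, -0.3175, 0.2237]
ee_rot: [-0.0, 0.995, -0.1, -0.0]
wrist_force: [0.5, -1.2, 1.0]
grip_width: 0.0853
t 0.72 pos [ 0.4228 -0.3175  0.2237] yaw -11.5 tilt [-0.0001  0.0003] q [-0.86 -0.03  1.87  0.    1.3  -0.66] F [ 0.5 -1.2  1. ] M [0.02 0.   0.02] w 0.0853
row [0.0622, -0.1936, 0.0049, -0.0002, 0.0001, -0.0022]
```

```bash
python3 -m inch '[[0.062,-0.194,0.005,0,0,0,-1],[0.062,-0.194,0.005,0,0,0,-1],[0.062,-0.194,0.005,0,0,0,-1],[0.062,-0.194,0.005,0,0,0,-1],[0.062,-0.194,0.005,0,0,0,-1]]'; python3 -c "
from h import *
go([.4975,-.1845,.106],yaw=-11.3)"
```

```text
time: 1.35
tool_pos: [0.4973, -0.187, 0.22]
ee_rot: [0.0, 0.995, -0.103, -0.0]
wrist_force: [-0.2, -0.6, -0.7]
grip_width: 0.0856
t 1.35 pos [ 0.4973 -0.187   0.22  ] yaw -11.85 tilt [-0.0006  0.    ] q [-0.57 -0.02  1.87 -0.    1.29 -0.37] F [-0.2 -0.6 -0.7] M [-0.   -0.02 -0.05] w 0.0856
row [-0.0003, -0.0034, 0.152, 0.0001, 0.0004, -0.0061]
```

```bash
python3 -m inch '[[0,-0.003,0.06,0,0,-0.006,-1],[0,-0.003,0.11,0,0,-0.006,-1],[0,-0.003,0.14,0,0,-0.006,-1],[0,-0.003,0.151,0,0,-0.006,-1],[0,-0.003,0.151,0,0,-0.006,-1]]'; python3 -m inch '[[0,0,0,0,0,0,0.3],[0,0,0,0,0,0,0.6],[0,0,0,0,0,0,1],[0,0,0,0,0,0,1],[0,0,0,0,0,0,1]]' 60;  python3 -m inch '[[0,0,0,0,0,0,1],[0,0,0,0,0,0,1],[0,0,0,0,0,0,1]]' 100; python3 -c "
from h import *
go([.4975,-.1845,.24],yaw=-11.3)"
```

```text
time: 1.98
tool_pos: [0.4979, -0.1852, 0.1071]
ee_rot: [-0.0, 0.995, -0.099, -0.0]
wrist_force: [0.4, -0.3, 0.4]
grip_width: 0.0853
time: 2.6
tool_pos: [0.4984, -0.1845, 0.1075]
ee_rot: [0.0, 0.995, -0.098, 0.0]
wrist_force: [0.8, 0.1, 2.8]
grip_width: 0.0172
time: 2.98
tool_pos: [0.4985, -0.1846, 0.1076]
ee_rot: [0.0, 0.995, -0.098, 0.0]
wrist_force: [-0.0, 1.3, 4.7]
grip_width: 0.0168
t 2.98 pos [ 0.4985 -0.1846  0.1076] yaw -11.29 tilt [ 0.0007 -0.0004] q [-0.57  0.12  1.95  0.    1.07 -0.37] F [-0.   1.3  4.7] M [0.14 0.23 0.04] w 0.0168
row [-0.0012, 0.0002, -0.1765, 0.0002, -0.0005, 0.0001]
```

```bash
python3 -m inch '[[0,0,-0.02,0,0,0,1],[0,0,-0.06,0,0,0,1],[0,0,-0.11,0,0,0,1],[0,0,-0.16,0,0,0,1],[0,0,-0.18,0,0,0,1]]';  python3 - <<'E'
from h import *
manip.get_state()
for n in("scene","top"):
    p,d=manip.read_camera(n); np.savez(f"{n}1.npz",p=p,d=d); cv2.imwrite(f"pics/{n}1.png",p[:,:,::-1])
go([.4832,.1412,.25],yaw=98)
E
```

```text
time: 3.6
tool_pos: [0.4988, -0.1847, 0.2444]
ee_rot: [0.001, 0.995, -0.098, 0.002]
wrist_force: [-0.1, 0.2, -2.7]
grip_width: 0.0165
t 3.7 pos [ 0.4986 -0.1847  0.2433] yaw -11.29 tilt [ 0.0022 -0.0014] q [-0.57 -0.05  1.85  0.    1.34 -0.37] F [ 0.1  0.2 -3. ] M [0.01 0.08 0.01] w 0.0165
row [-0.1052, -0.4221, -0.0096, 0.0019, -0.0005, -1.2143]
```

View pics/scene1.png

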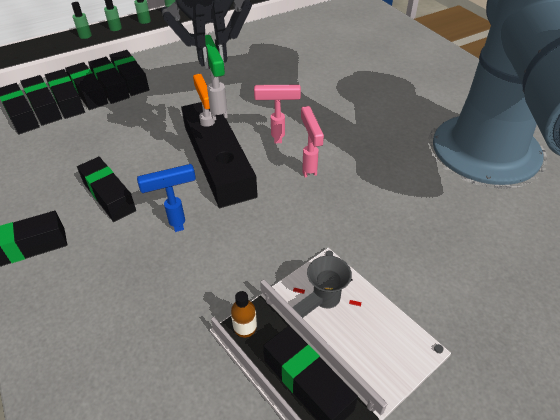

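The green wrench hangs clear at (216,75), its hole at (227,157) is empty, and the orange wrench is still in place. Next is the carry to the collar.

```bash
python3 -m inch '[[-0.013,-0.05,-0.015,0,0,0,1],[-0.03,-0.12,-0.015,0,0,-0.1,1],[-0.05,-0.2,-0.015,0,0,-0.22,1],[-0.06,-0.25,-0.015,0,0,-0.33,1],[-0.075,-0.3,-0.015,0,0,-0.44,1]]';  python3 - <<'E'
from h import *
go([.4832,.1412,.25],yaw=98)
E
```

```text
time: 4.32
tool_pos: [0.4857, 0.0489, 0.2508]
ee_rot: [-0.001, 0.969, 0.247, -0.002]
wrist_force: [0.6, -0.4, -2.8]
grip_width: 0.0166
t 4.33 pos [0.4857 0.0489 0.2508] yaw 28.66 tilt [-0.004   0.0005] q [-0.13 -0.16  1.94 -0.    1.37 -0.63] F [ 0.6 -0.4 -2.8] M [ 0.03 -0.07  0.05] w 0.0166
row [0.0561, -0.1096, 0.0011, -0.0026, 0.0009, -0.7705]
```

```bash
python3 -m inch '[[0.02,-0.04,0,0,0,-0.11,1],[0.04,-0.08,0,0,0,-0.22,1],[0.056,-0.11,0,0,0,-0.33,1],[0.056,-0.11,0,0,0,-0.44,1],[0.056,-0.11,0,0,0,-0.55,1]]';  python3 - <<'E'
from h import *
go([.4832,.1412,.25],yaw=98)
E
```

```text
time: 4.95
tool_pos: [0.4835, 0.1402, 0.2505]
ee_rot: [-0.001, 0.776, 0.631, -0.002]
wrist_force: [0.5, -0.2, -2.7]
grip_width: 0.0168
t 4.95 pos [0.4835 0.1402 0.2505] yaw 78.19 tilt [-0.0046 -0.0003] q [ 0.06 -0.12  1.9  -0.    1.36 -1.31] F [ 0.5 -0.2 -2.7] M [-0.01 -0.01 -0.05] w 0.0168
row [0.0012, -0.0007, 0.0007, -0.0029, 0.0003, -0.2201]
```

```bash
python3 -m inch '[[0.001,-0.001,0,0,0,-0.11,1],[0.001,-0.001,0,0,0,-0.215,1],[0.001,-0.001,0,0,0,-0.215,1],[0.001,-0.001,0,0,0,-0.215,1]]';  python3 - <<'E'
from h import *
go([.4832,.1412,.18],yaw=98)
for n in("scene","top"):
    p,d=manip.read_camera(n); np.savez(f"{n}2.npz",p=p,d=d)
    X=cloud(n,d);H=hsv(p);dx=np.hypot(X[...,0]-.4832,X[...,1]-.1412)
    g=(H[...,0]>=50)&(H[...,0]<=75)&(H[...,1]>150)&(dx<.06)&(X[...,2]>.2)
    for lo in(.155,.16,.17,.18,.19,.2):
        m=(abs(X[...,2]-lo)<.004)&(dx<.03)&(d>0)
        if m.sum()>5: print(n,lo,m.sum(),X[m].mean(0).round(4),np.ptp(X[m],axis=0).round(4))
    if g.sum()>20: print(n,"green",g.sum(),rect(X[g]),np.percentile(X[g][:,2],[2,98]).round(4))
a=np.load("top2.npz")["p"][130:270,90:240,::-1];b=np.load("scene2.npz")["p"][100:320,240:440,::-1]
cv2.imwrite("pics/c2.png",np.hstack([cv2.resize(a,(400,400),interpolation=2),cv2.resize(b,(400,440),interpolation=2)[:400]]))
E
```

```text
time: 5.45
tool_pos: [0.4837, 0.1407, 0.252]
ee_rot: [-0.001, 0.662, 0.749, -0.001]
wrist_force: [0.7, -0.9, -1.5]
grip_width: 0.0164
t 5.45 pos [0.4837 0.1407 0.252 ] yaw 97.02 tilt [-0.0022 -0.0001] q [ 0.06 -0.12  1.9   0.    1.36 -1.64] F [ 0.7 -0.9 -1.5] M [ 0.03 -0.01 -0.01] w 0.0164
row [0.0008, -0.0004, 0.096, -0.0014, -0.0001, -0.0108]
scene 0.155 27 [0.4859 0.1462 0.1569] [0.0194 0.0248 0.005 ]
scene 0.16 45 [0.485  0.1493 0.1599] [0.0194 0.0256 0.0079]
scene 0.17 62 [0.49   0.1494 0.171 ] [0.0233 0.0203 0.008 ]
scene 0.18 93 [0.4907 0.1488 0.18  ] [0.0241 0.0231 0.0078]
scene 0.19 94 [0.4906 0.1491 0.1898] [0.0256 0.0206 0.008 ]
scene 0.2 102 [0.4909 0.1486 0.2001] [0.0235 0.0228 0.008 ]
scene green 825 (array([488.1, 139.7]), array([74.1, 60. ]), np.float32(46.8)) [0.2616 0.2844]
top 0.155 9 [0.4844 0.1274 0.157 ] [0.0137 0.0016 0.0042]
top 0.16 12 [0.4833 0.1276 0.1599] [0.0146 0.0025 0.0054]
top 0.17 21 [0.4786 0.1292 0.1712] [0.0219 0.0168 0.0054]
top 0.18 33 [0.4794 0.1283 0.18  ] [0.0233 0.0126 0.008 ]
top 0.19 33 [0.4794 0.1292 0.1902] [0.0244 0.0165 0.0077]
top 0.2 38 [0.4785 0.1295 0.1997] [0.0234 0.0172 0.0077]
top green 548 (array([487.2, 136.7]), array([76.5, 68.5]), np.float32(41.3)) [0.2635 0.3713]
```

View pics/c2.png

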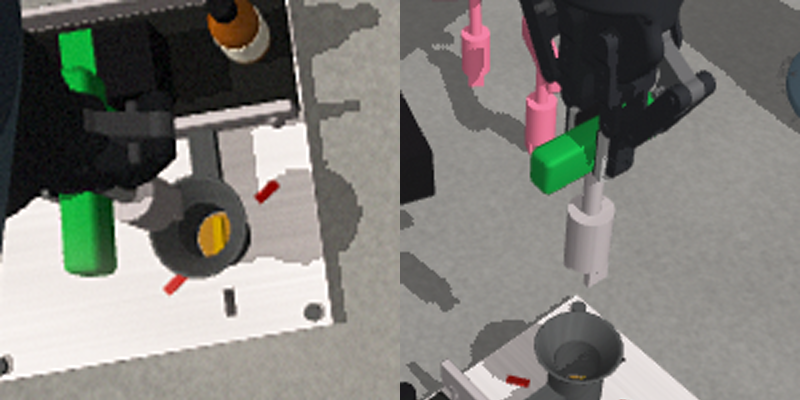

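The picture shows the drum hanging over the collar, prongs down, with the slot along the bar and the bar close to the fin's direction. I fit the drum axis from both depth views before lowering.

```bash
cat >> h.py <<'E'
from scipy.optimize import least_squares
def drum(tag,z0,z1,c=(.4832,.1412)):
    Q={}
    for n in("scene","top"):
        d=np.load(n+tag+".npz")["d"];X=cloud(n,d)
        m=(X[...,2]>z0)&(X[...,2]<z1)&(np.hypot(X[...,0]-c[0],X[...,1]-c[1])<.03)&(d>0);Q[n]=X[m]
    Q["both"]=np.vstack(list(Q.values())); zm=(z0+z1)/2
    for n,q in Q.items():
        f=least_squares(lambda a:np.hypot(q[:,0]-a[0]-a[2]*(q[:,2]-zm),q[:,1]-a[1]-a[3]*(q[:,2]-zm))-.0145,[*c,0,0],loss="soft_l1",f_scale=.001)
        print(n,len(q),"centre",f.x[:2].round(4),"slope",f.x[2:].round(3),"res",round(float(np.abs(f.fun).mean()),4))
E
python3 - <<'E'
from h import *
drum("2",.172,.208)
E
```

```text
scene 437 centre [0.4837 0.1398] slope [0.001 0.001] res 0.0004
top 154 centre [0.4839 0.14  ] slope [-0.001 -0.   ] res 0.0002
both 591 centre [0.4837 0.1399] slope [0.    0.001] res 0.0004
```

```bash
python3 -c "
from h import *
go([.4832,.142,.14],yaw=98)"; python3 -m inch '[[0.0018,-0.0004,0.04,-0.001,0,-0.007,1],[0.0018,-0.0004,0.08,-0.001,0,-0.007,1],[0.0018,-0.0004,0.11,-0.001,0,-0.007,1],[0.0018,-0.0004,0.13,-0.001,0,-0.007,1],[0.0018,-0.0004,0.148,-0.001,0,-0.007,1]]'; python3 -c "
from h import *
go([.4832,.142,.1076],yaw=98)"
```

```text
t 5.55 pos [0.4841 0.1407 0.2527] yaw 97.07 tilt [-0.001 -0.   ] q [ 0.06 -0.12  1.9   0.    1.36 -1.64] F [ 0.1  0.4 -1.9] M [ 0.02  0.07 -0.04] w 0.0167
row [0.0019, -0.0008, 0.1502, -0.0006, -0.0001, -0.0103]
time: 6.18
tool_pos: [0.4841, 0.142, 0.1419]
ee_rot: [0.001, 0.658, 0.753, 0.001]
wrist_force: [0.6, -0.9, -2.8]
grip_width: 0.0166
t 6.17 pos [0.4841 0.142  0.1419] yaw 97.76 tilt [0.0021 0.0003] q [ 0.06  0.    2.    0.    1.14 -1.65] F [ 0.6 -0.9 -2.8] M [ 0.   -0.01 -0.03] w 0.0166
row [0.0001, -0.0013, 0.0457, 0.0014, 0.0, -0.0026]
```

No contact yet; I lower slowly to the floor.

```bash
python3 -m inch '[[0,-0.001,0.01,0,0,0,1],[0,-0.001,0.02,0,0,0,1],[0,-0.001,0.028,0,0,0,1],[0,-0.001,0.034,0,0,0,1]]'; python3 -c "
from h import *
go([.4832,.142,.1076],yaw=98)";python3 -m inch '[[0,0,0.005,0,0,0,1],[0,0,0.009,0,0,0,1],[0,0,0.012,0,0,0,1]]'; python3 -c "
from h import *
go([.4832,.142,.1076],yaw=98)"
```

```text
time: 6.68
tool_pos: [0.4833, 0.142, 0.1167]
ee_rot: [0.001, 0.657, 0.754, 0.001]
wrist_force: [0.4, 0.0, -2.0]
grip_width: 0.0165
t 6.67 pos [0.4833 0.142  0.1167] yaw 97.79 tilt [0.0019 0.0003] q [ 0.06  0.04  2.01  0.    1.09 -1.65] F [ 0.4  0.  -2. ] M [-0.01  0.03  0.06] w 0.0165
row [0.0001, -0.0001, 0.0121, 0.0012, 0.0, -0.0023]
time: 7.05
tool_pos: [0.4832, 0.1419, 0.1076]
ee_rot: [0.001, 0.657, 0.753, 0.001]
wrist_force: [0.1, -0.4, -1.8]
grip_width: 0.0166
t 7.05 pos [0.4832 0.1419 0.1076] yaw 97.79 tilt [0.0016 0.0002] q [ 0.06  0.05  2.02  0.    1.07 -1.65] F [ 0.1 -0.4 -1.8] M [0.04 0.04 0.01] w 0.0166
row [0.0001, -0.0, 0.0001, 0.0011, 0.0, -0.0024]
```

```bash
python3 -m inch '[[0,0,0.001,0,0,0,1],[0,0,0.001,0,0,0,1]]'; python3 -m inch '[[0,0,0.0012,0,0,0,1],[0,0,0.0012,0,0,0,1]]'
```

```text
time: 7.3
tool_pos: [0.4835, 0.142, 0.1076]
ee_rot: [0.001, 0.657, 0.754, 0.001]
wrist_force: [-2.2, -0.3, 1.5]
grip_width: 0.0163
time: 7.55
tool_pos: [0.4838, 0.142, 0.1076]
ee_rot: [0.001, 0.657, 0.754, 0.001]
wrist_force: [-3.7, -0.2, 8.0]
grip_width: 0.0168
```

Contact with the floor came exactly at the seated height. Next, the clockwise turn.

```bash
python3 -m inch '[[0,0,-0.0012,0,0,0.08,1],[0,0,-0.0012,0,0,0.16,1],[0,0,-0.0012,0,0,0.24,1],[0,0,-0.0012,0,0,0.32,1],[0,0,-0.0012,0,0,0.4,1]]'; python3 -c "
from h import *
go([.4832,.142,.1076],yaw=18)"; python3 -m inch '[[0,0,0,0,0,0.07,1],[0,0,0,0,0,0.14,1],[0,0,0,0,0,0.21,1],[0,0,0,0,0,0.28,1],[0,0,0,0,0,0.28,1]]'; python3 -c "
from h import *
go([.4832,.142,.1076],yaw=18)"
```

```text
time: 8.18
tool_pos: [0.4839, 0.1423, 0.1076]
ee_rot: [0.0, 0.859, 0.512, 0.002]
wrist_force: [0.1, 0.9, 1.1]
grip_width: 0.0162
t 8.18 pos [0.4839 0.1423 0.1076] yaw 61.57 tilt [0.0035 0.001 ] q [ 0.06  0.06  2.02  0.    1.07 -1.01] F [0.1 0.9 1.1] M [0.28 0.11 0.16] w 0.0162
row [-0.0007, -0.0006, 0.0, 0.0009, -0.0022, 0.4841]
time: 8.8
tool_pos: [0.4839, 0.1422, 0.1076]
ee_rot: [0.0, 0.949, 0.314, 0.002]
wrist_force: [0.3, 1.6, 2.6]
grip_width: 0.0166
t 8.8 pos [0.4839 0.1422 0.1076] yaw 36.66 tilt [0.0034 0.0008] q [ 0.06  0.06  2.02  0.    1.07 -0.58] F [0.3 1.6 2.6] M [0.26 0.   0.03] w 0.0166
row [-0.0008, -0.0004, 0.0, 0.0006, -0.0022, 0.2073]
```

```bash
python3 -m inch '[[0,0,0,0,0,0.06,1],[0,0,0,0,0,0.12,1],[0,0,0,0,0,0.16,1],[0,0,0,0,0,0.16,1]]'; python3 -c "
from h import *
go([.4832,.142,.1076],yaw=18)"; python3 -m inch '[[0,0,0,0,0,0.03,1],[0,0,0,0,0,0.05,1],[0,0,0,0,0,0.05,1]]'; python3 -c "
from h import *
go([.4832,.142,.1076],yaw=18)"
```

```text
time: 9.3
tool_pos: [0.4839, 0.1421, 0.1076]
ee_rot: [0.0, 0.981, 0.194, 0.002]
wrist_force: [0.8, 1.5, 4.0]
grip_width: 0.0165
t 9.3 pos [0.4839 0.1421 0.1076] yaw 22.31 tilt [0.0034 0.0006] q [ 0.06  0.06  2.02  0.    1.07 -0.33] F [0.8 1.5 4. ] M [ 0.2  -0.06  0.07] w 0.0165
row [-0.0009, -0.0003, 0.0, 0.0004, -0.0022, 0.0479]
time: 9.68
tool_pos: [0.4839, 0.142, 0.1076]
ee_rot: [0.0, 0.988, 0.154, 0.002]
wrist_force: [0.6, 1.5, 5.8]
grip_width: 0.0167
t 9.68 pos [0.4839 0.142  0.1076] yaw 17.75 tilt [0.0033 0.0004] q [ 0.06  0.06  2.02  0.    1.07 -0.25] F [0.6 1.5 5.8] M [ 0.29 -0.22  0.16] w 0.0167
row [-0.0009, -0.0003, 0.0, 0.0004, -0.0021, -0.0028]
```

```bash
python3 -m inch '[[0,0,0,0,0,0.02,1],[0,0,0,0,0,0.03,1],[0,0,0,0,0,0.03,1]]'>/dev/null; python3 -c "
from h import *
go([.4832,.142,.1076],yaw=18)"; python3 -m inch '[[0,0,0,0,0,0.02,1],[0,0,0,0,0,0.03,1],[0,0,0,0,0,0.03,1]]' >/dev/null; python3 -c "
from h import *
go([.4832,.142,.1076],yaw=18)"; python3 -m inch '[[0,0,0,0,0,0.02,1],[0,0,0,0,0,0.03,1],[0,0,0,0,0,0.03,1]]' >/dev/null; python3 -c "
from h import *
go([.4832,.142,.1076],yaw=18)"
```

```text
t 10.05 pos [0.4838 0.142  0.1076] yaw 14.98 tilt [0.0032 0.0004] q [ 0.06  0.06  2.02  0.    1.07 -0.2 ] F [1.9 0.9 5.6] M [ 0.24 -0.29  0.1 ] w 0.016
row [-0.0008, -0.0002, -0.0, 0.0003, -0.002, -0.0335]
t 10.43 pos [0.4838 0.142  0.1076] yaw 12.33 tilt [0.0033 0.0002] q [ 0.06  0.06  2.02  0.    1.07 -0.15] F [1.3 1.6 5.9] M [ 0.29 -0.25  0.41] w 0.0169
row [-0.0008, -0.0002, 0.0, 0.0004, -0.0021, -0.063]
t 10.8 pos [0.4842 0.1414 0.1076] yaw 9.61 tilt [ 0.0041 -0.001 ] q [ 0.06  0.06  2.02 -0.    1.07 -0.11] F [ 2.9 -2.1  5. ] M [-0.63 -0.74  0.14] w 0.0162
row [-0.0012, -0.001, 0.0, 0.0012, -0.0024, -0.0932]
```

Run:
```python
from h import *
for n in("scene","top"):
    p,d=manip.read_camera(n); np.savez(f"{n}3.npz",p=p,d=d)
    X=cloud(n,d);H=hsv(p)
    g=(H[...,0]>=50)&(H[...,0]<=75)&(H[...,1]>150)&(np.hypot(X[...,0]-.4832,X[...,1]-.1412)<.07)&(abs(X[...,2]-.138)<.003)
    print(n,g.sum(),rect(X[g]))
a=np.load("top3.npz")["p"][130:270,90:240,::-1];b=np.load("scene3.npz")["p"][150:350,240:440,::-1]
cv2.imwrite("pics/c3.png",np.hstack([cv2.resize(a,(400,400),interpolation=2),cv2.resize(b,(400,400),interpolation=2)]))
```

```text
scene 338 (array([481.6, 147.2]), array([19. , 76.6]), np.float32(95.4))
top 246 (array([487.6, 115.8]), array([17. , 40.7]), np.float32(99.7))
```

View pics/c3.png

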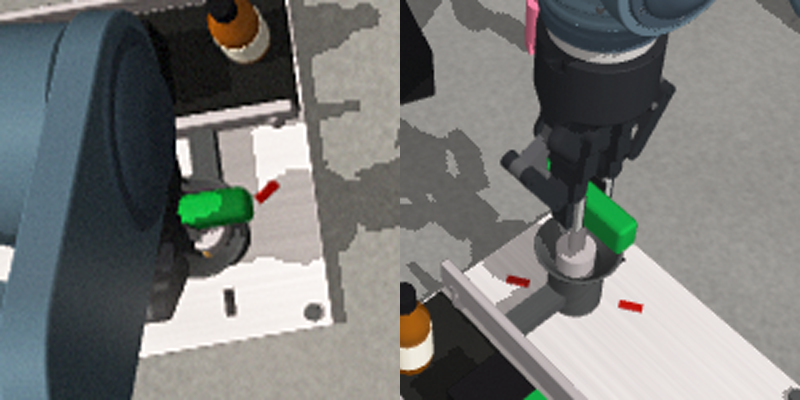

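```bash
for i in 1; do python3 -m inch '[[0,0,0,0,0,0.02,1],[0,0,0,0,0,0.02,1],[0,0,0,0,0,0.02,1]]'>/dev/null; python3 -c "
from h import *
go([.4832,.142,.1076],yaw=18)"; done; python3 -m inch '[[0,0,0,0,0,0.02,1],[0,0,0,0,0,0.02,1],[0,0,0,0,0,0.02,1]]' >/dev/null; python3 -c "
from h import *
go([.4832,.142,.1076],yaw=18)"; python3 -m inch '[[0,0,0,0,0,0.02,1],[0,0,0,0,0,0.02,1],[0,0,0,0,0,0.02,1]]' >/dev/null
python3 - <<'E'
from h import *
go([.4832,.142,.1076],yaw=18)
for n in("scene","top"):
    p,d=manip.read_camera(n); np.savez(f"{n}4.npz",p=p,d=d)
    X=cloud(n,d);H=hsv(p)
    g=(H[...,0]>=50)&(H[...,0]<=75)&(H[...,1]>150)&(np.hypot(X[...,0]-.4832,X[...,1]-.1412)<.07)&(abs(X[...,2]-.138)<.003)
    print(n,g.sum(),rect(X[g]))
E
```

```text
t 11.28 pos [0.4842 0.1413 0.1076] yaw 7.85 tilt [ 0.004  -0.0012] q [ 0.06  0.06  2.02 -0.    1.07 -0.08] F [ 3.1 -2.7  4.5] M [-0.73 -0.8   0.37] w 0.0162
row [-0.0012, -0.001, -0.0, 0.0013, -0.0023, -0.1128]
t 11.65 pos [0.4842 0.1414 0.1076] yaw 6.09 tilt [ 0.004  -0.0013] q [ 0.06  0.06  2.02 -0.    1.07 -0.05] F [ 1.8 -2.5  4.9] M [-0.74 -0.81  0.53] w 0.0164
row [-0.0012, -0.001, 0.0, 0.0014, -0.0023, -0.1323]
t 12.03 pos [0.4841 0.1413 0.1076] yaw 4.31 tilt [ 0.004  -0.0016] q [ 0.06  0.06  2.02 -0.    1.07 -0.01] F [ 2.3 -3.5  4.9] M [-0.75 -0.78  0.58] w 0.0164
row [-0.0012, -0.001, -0.0, 0.0015, -0.0023, -0.1521]
scene 366 (array([483.6, 142.6]), array([18.6, 85.8]), np.float32(93.9))
top 260 (array([485., 115.]), array([17.7, 40.5]), np.float32(92.9))
```

```bash
python3 -m inch '[[0,0,0,0,0,0.02,1],[0,0,0,0,0,0.03,1],[0,0,0,0,0,0.03,1]]'>/dev/null; python3 -c "
from h import *
go([.4832,.142,.1076],yaw=18)"; python3 -m inch '[[0,0,0,0,0,0.02,1],[0,0,0,0,0,0.03,1],[0,0,0,0,0,0.03,1]]' 120 >/dev/null
python3 - <<'E'
from h import *
go([.4832,.142,.1076],yaw=18)
for n in("scene","top"):
    p,d=manip.read_camera(n); np.savez(f"{n}5.npz",p=p,d=d)
    X=cloud(n,d);H=hsv(p)
    g=(H[...,0]>=50)&(H[...,0]<=75)&(H[...,1]>150)&(np.hypot(X[...,0]-.4832,X[...,1]-.1412)<.07)&(abs(X[...,2]-.138)<.003)
    print(n,g.sum(),rect(X[g]))
    c=cv2.pyrUp(p[150:330,250:420]) if n=="scene" else None
    # shaft/drum top: gray points inside collar above rim
    m=(X[...,2]>.08)&(X[...,2]<.108)&(np.hypot(X[...,0]-.4832,X[...,1]-.1412)<.02)
    for z0 in(.085,.095,.105):
        k=m&(abs(X[...,2]-z0)<.005)
        if k.sum()>4: print(n,z0,k.sum(),X[k].mean(0).round(4))
a=np.load("top5.npz")["p"][150:250,110:210,::-1];b=np.load("scene5.npz")["p"][200:330,260:390,::-1]
cv2.imwrite("pics/c5.png",np.hstack([cv2.resize(a,(400,400),interpolation=2),cv2.resize(b,(400,400),interpolation=2)]))
E
```

```text
t 12.5 pos [0.4841 0.1411 0.1076] yaw 1.65 tilt [ 0.004  -0.0021] q [ 0.06  0.06  2.02 -0.    1.07  0.03] F [ 3.1 -3.6  5.6] M [-0.89 -0.78  0.78] w 0.0169
row [-0.0012, -0.0012, 0.0, 0.0018, -0.0023, -0.1817]
t 12.88 pos [0.4841 0.1412 0.1077] yaw -1.03 tilt [ 0.004  -0.0023] q [ 0.06  0.06  2.02 -0.    1.07  0.08] F [ 3.1 -1.9  5.2] M [-0.94 -0.75  0.85] w 0.0161
row [-0.0013, -0.0011, 0.0001, 0.0018, -0.0023, -0.2114]
scene 379 (array([483.9, 141.5]), array([88.3, 18.3]), np.float32(89.3))
scene 0.085 35 [0.4868 0.1431 0.0847]
scene 0.095 25 [0.4868 0.144  0.0938]
top 264 (array([483.3, 115.1]), array([41.4, 17.7]), np.float32(86.4))
```

View pics/c5.png

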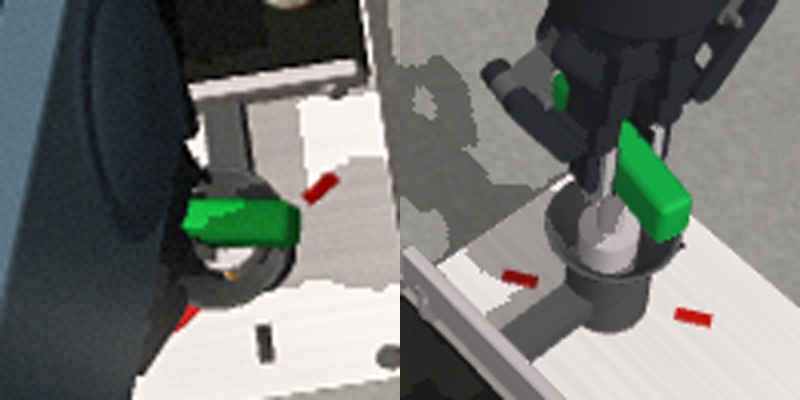

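The top crop shows the bar crossing the collar, with a yellow fleck at about (168,219). The bar is 17–20 degrees past the angle where the moment first jumped, and the moment rises steadily to 0.85 N m against a drag of 0.12. So the fin is at its stop. I unwind a little, release and look.

```bash
python3 -m inch '[[0,0,0,0,0,-0.06,1],[0,0,0,0,0,-0.12,1],[0,0,0,0,0,-0.15,1],[0,0,0,0,0,-0.15,1]]'>/dev/null; python3 -c "
from h import *
go([.4832,.142,.1076],yaw=18)"; python3 -m inch '[[0,0,0,0,0,0,0.6],[0,0,0,0,0,0,0.3],[0,0,0,0,0,0,0],[0,0,0,0,0,0,0],[0,0,0,0,0,0,0]]';python3 -m inch '[[0,0,-0.02,0,0,0,0],[0,0,-0.05,0,0,0,0],[0,0,-0.1,0,0,0,0],[0,0,-0.16,0,0,0,0],[0,0,-0.2,0,0,0,0]]'; python3 -c "
from h import *
go([.48,-.2,.30],yaw=18)"
```

```text
t 13.47 pos [0.4843 0.1413 0.1077] yaw 12.31 tilt [ 0.0042 -0.001 ] q [ 0.06  0.06  2.02 -0.    1.07 -0.15] F [ 3.1 -2.9  5.5] M [-0.74 -0.85  0.12] w 0.0163
row [-0.0012, -0.0012, 0.0001, 0.0013, -0.0024, -0.0632]
time: 14.1
tool_pos: [0.4827, 0.142, 0.1066]
ee_rot: [-0.0, 0.994, 0.107, 0.0]
wrist_force: [-0.1, -0.0, -0.4]
grip_width: 0.0425
time: 14.72
tool_pos: [0.4836, 0.142, 0.2608]
ee_rot: [0.0, 0.994, 0.107, 0.003]
wrist_force: [-0.1, 0.3, -0.6]
grip_width: 0.0427
t 14.72 pos [0.4836 0.142  0.2608] yaw 12.29 tilt [0.0056 0.0006] q [ 0.06 -0.13  1.9   0.    1.37 -0.15] F [-0.1  0.3 -0.6] M [0.04 0.01 0.03] w 0.0427
row [-0.1015, 0.4446, -0.0526, 0.0006, -0.0035, -0.0634]
```

```bash
python3 -m inch '[[-0.02,0.08,-0.05,0,0,0,0],[-0.05,0.16,-0.05,0,0,0,0],[-0.07,0.24,-0.05,0,0,0,0],[-0.09,0.32,-0.05,0,0,0,0],[-0.1,0.4,-0.05,0,0,0,0]]'
python3 - <<'E'
from h import *
for n in("scene","top"):
    p,d=manip.read_camera(n); np.savez(f"{n}6.npz",p=p,d=d)
    X=cloud(n,d);H=hsv(p);r=np.hypot(X[...,0]-.4832,X[...,1]-.1412)
    g=(H[...,0]>=50)&(H[...,0]<=75)&(H[...,1]>150)&(r<.07)&(abs(X[...,2]-.138)<.005)
    print(n,g.sum(),rect(X[g]),"z",X[g][:,2].mean().round(4), np.polyfit(X[g][:,1],X[g][:,2],1).round(3))
    y=(H[...,0]>=15)&(H[...,0]<=34)&(H[...,1]>120)&(r<.035);vv,uu=np.nonzero(y)
    if len(uu): print(n,"yellow px",list(zip(uu,vv))[:20],"z",X[y][:,2].round(3)[:20]); print(rays(n,[[uu.mean(),vv.mean()]],.02).round(4))
a=np.load("top6.npz")["p"][160:260,120:220,::-1];b=np.load("scene6.npz")["p"][200:330,260:390,::-1]
cv2.imwrite("pics/c6.png",np.hstack([cv2.resize(a,(400,400),interpolation=2),cv2.resize(b,(400,400),interpolation=2)]))
E
```

```text
time: 15.35
tool_pos: [0.4726, -0.1625, 0.2961]
ee_rot: [0.001, 0.994, 0.107, 0.002]
wrist_force: [0.6, 0.1, 0.7]
grip_width: 0.0424
scene 746 (array([485.2, 140.9]), array([18.8, 88.3]), np.float32(104.8)) z 0.138 [-0.006  0.139]
top 594 (array([484.3, 138.5]), array([17.6, 88.1]), np.float32(106.0)) z 0.1374 [0.006 0.136]
top yellow px [(np.int64(167), np.int64(218)), (np.int64(168), np.int64(218)), (np.int64(167), np.int64(219)), (np.int64(168), np.int64(219))] z [0.013 0.012 0.01  0.009]
[[0.4705 0.148  0.02  ]]
```

View pics/c6.png

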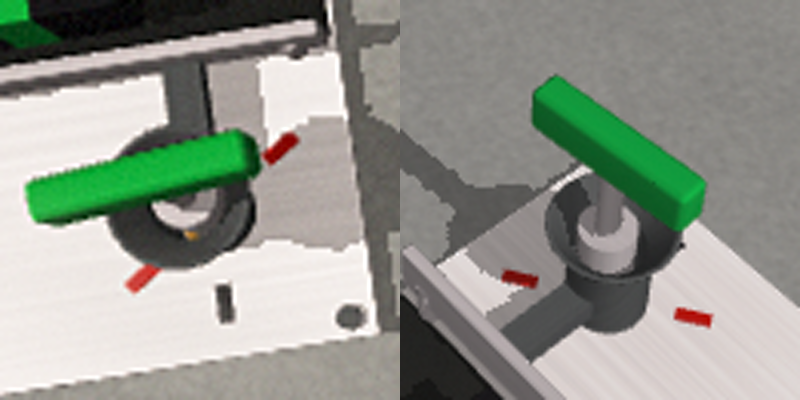

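Run:
```python
from h import *
for n in("scene","top"):
    z=np.load(n+"6.npz");p,d=z["p"],z["d"];H=hsv(p);X=cloud(n,d)
    m=(H[...,0]>=8)&(H[...,0]<=16)&(H[...,1]>150)&(abs(X[...,2]-.138)<.005)
    if m.sum()>30: print(n,"orange",m.sum(),rect(X[m]))
s=manip.get_state();print(s["time"],s["wrist_force"],s["qd"].round(3)); print(manip.finish_job())
```

```text
scene orange 264 (array([ 480.6, -303.2]), array([92. , 18.2]), np.float32(80.3))
top orange 68 (array([ 469.3, -334.5]), array([ 8. , 25.8]), np.float32(90.9))
15.45 [ 0.33293485  0.87738491 -0.0800926 ] [ 0.084 -0.031  0.036  0.04   0.03   0.053]
the job is handed in; nothing more can be done
None
```

I took the green wrench out of the rack, seated it in the collar and turned it clockwise until the fin was hard against its stop. I then released it, backed the arm away and handed the job in at 15.5 s.

**Seating:** I felt the collar floor at exactly the height the wrench had in the rack. After release, both cameras show the wrench upright and centred, with the bar's top about 138 mm above the table, as it should be when seated.

**Stop:** I inferred this from the turning moment and the bar angle, because the drum hides the fin.
- **Moment:** It ran at about 0.03–0.16 N m while pushing the fin, dipped once after a first jump, then climbed to 0.85 N m.
- **Bar angle:** The bar went to about 46° past the red-mark line, against the 27° of idle turn given. I put the excess down to play in the bore and some give at the stop.
- **At rest:** After unwinding and release, the bar rests about 30° past that line, which fits the fin being at its stop.

**Checks that disagreed:**
- A few yellow pixels beside the drum would put the fin's end about 17° short of the red marks if they were the fin. Their depth is floor level, so I took them for the fin's base.
- My rail fit mixed in other edges and gave a poor direction. I relied on the red and black marks instead, which agree within half a degree.

**Orange wrench:** It is still in its rack hole. The scene camera shows it in place, while the arm partly blocked the top view. At hand-in the arm was clear of everything.

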